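# Level the mixing-scale stand with a spirit level and hold it pressed

## Robot

A 6-joint arm with a two-finger parallel gripper is mounted at the origin on a cart in front of the work surface, level with it; the furniture and walls round the work are solid. World frame = base frame: x ahead of the robot, y to its left, z up, the work surface at z = 0. Lengths are in mm, angles in rad, forces in N, time in s.
With the tool pointing down it reaches from about 425 to 950 mm from the base axis. Payload 14.7 kg.
Tool frame: the origin (TCP) lies midway between the tips of the shut fingers; the grasp point (between the pads) lies 19 mm behind it; z points along the fingers, y is the line along which they close (so a half turn about z gives the same grasp; the last joint's range is limited). The gripper opens to 85 mm and grips with 20 to 120 N. Pads are 22 mm wide; open, the fingers measure 114 mm over their backs; the gripper's body (76 mm by 85 mm) begins 54 mm behind the grasp point. The pads swing forward as they close: fully open they stand 13 mm farther back than shut.
Start: joints at [-1.158, 0.48, 1.596, -0, 1.065, -0.047], TCP at [288.464, -582.478, 231.297] pointing down, gripper open.
Joint ranges: [-2.75, 2.75], [-0.82, 2.05], [0.23, 2.67], [-1.56, 4.7], [0.09, 2.69], [-2.92, 2.92]. Speed limits (rad/s): [1.89, 1.89, 2.39, 3.01, 3.01, 3.01].

## Interface

Orientations are given as [roll, pitch, yaw] about the fixed x, y, z axes, in that order (R = Rz(yaw) Ry(pitch) Rx(roll)).
In Python, from workcell import manip gives the robot as it stands.
- The arm moves only by the shell command python3 -m inch 'ROWS'. ROWS is JSON, a list of rows, each a list of 3 entries, a list of its own where there are three numbers: the shift along the tool's x, y, z each as a share of 150 mm, from -1 to 1, then the turn about the tool's z as a share of pi rad, from -1 to 1, then the closure in counts, from 0 (fully open) to 255 (shut). A call has 1 to 20 rows; each row is the pose to reach, as a shift and turn from the pose commanded when the call began, along the tool's axes at that moment, turning the shorter way round; what a row does not reach only later rows make up. A row lasts 1/8 s, in which the tool goes at most 62.5 mm and 10.7 degrees, less where a joint would pass 70% of its speed; a pose out of reach is approached as far as the arm can. A call with a number of a shift or a turn outside -1 to 1 is refused whole. A call with a gripper value outside its range is refused whole. The fingers move at their own pace and stop on an object; the grip force is fixed at half the most. Time passes only in rows, so rows that repeat a pose let the fingers close. It gives the time, the measured TCP pose, the force, the opening and the grip force at its end, in the units of the state.
- manip.get_state(): the state, without advancing time (a new reading comes with each control period).
- manip.read_camera(name): name is "side" or "top"; returns the picture (400x640x3 uint8, red, green, blue); there is no depth.
- manip.camera_info(name): a dict with "fx", "fy", "cx", "cy" (pixels), "R" (3x3) and "t" (3): a world point X has camera coordinates R X + t. Camera axes: x right, y down, z forward; pixel columns grow to the right and rows downward; lengths in mm; the calibration is good to about 2 mm. A picture is of the moment at which its call begins. camera_info takes no time and is no camera call.
- manip.job_done(): hands the job in; it is judged then, once.
The state is a dict: "time": time; "joints": joint angles; "joint_vel": joint speeds; "joint_efforts": joint torques, N m; "tcp_pos": TCP position; "tool_rot": TCP orientation; "ft_force": force on the tool from outside, world axes, zero at the start; "ft_torque": the same for the moment, N m; "gripper_width": finger opening in mm; "gripper_force": force on a finger pad.
Only numpy, scipy, OpenCV 4.12 (cv2) and the standard library are available. Lean on these libraries where they do the work, as an engineer would, in place of code of your own. Each camera call takes 0.05 s, during which the arm holds its last target. There are 200 camera calls.

## Task

Thread the orange spirit level onto the dark steel peg of the aluminium levelling stand so that it lies flat between the two black lines, and let go of it. Then grip the stand's black foot knob, press the plate down, firmly but without forcing it, until its foot stands on the pad below, and turn the knob until the bubble lies between the vial's two middle black rings. Finish while still gripping the knob and pressing it down with the bubble centred; leave the red jar, the tape roll and the marker where they are.

Things in the scene. Friction and masses are not known exactly. Their poses are not given: they have to be found in the camera images.
- level: orange spirit level, bar 172 long (x), 30 wide, 30 high, 0.2 kg, black cap at its -x end. Origin: centre of its underside, z up. A vertical round hole 17 wide goes right through it 65 mm from the origin towards +x. On top in the middle a green vial, 64 long, top 41 above the underside. Grip it across its width at the middle, vial between the fingers
- level_hole (a point): lower mouth of the level's hole, on the level's underside
- bubble (a joint): place of the pale bubble (18 mm long) in the level's vial, m along the level's x: 0 centred, positive towards the hole end, travel +-0.020. It runs to the higher end, 7 mm per degree of tilt (0.4 m per rad), settles in about 1 s, and lies between the two black rings while within +-0.004
- plate: aluminium plate of the stand, 215x176x8, top 48 above the bench at the hinge, hinged to the fixed base along its far edge. Origin: middle of the hinge line; x points away from the knob edge, z is its normal. A spring holds the knob edge up, 0.066 rad off level; pushing it level takes about 4.5 N down at the knob; press with 12 to 18 N in all to stand the foot on its pad
- peg_base (a point): foot of the dark steel peg on the plate's top face; axes as the plate's. Peg 12 in diameter, 21 high, its last 4 tapered. The level goes over the peg with its underside on the plate, its hole end (+x) away from the knob edge, its bar along the plate's x, between two black lines 36 mm apart
- knob_grip (a point): point on the knob's axis 23 above the plate's top face, where to grip it; axes as the plate's. It is at the near edge, 190 from the hinge and 95 to the side of the level's middle line, and goes down up to about 13 mm as the plate is pressed level
- knob: round black foot knob, 36 in diameter, grip 8 to 38 above the plate, white mark on top; origin on its axis at the plate's top face. Clockwise from above screws the foot out 6 mm per rad (raises the knob edge), anticlockwise draws it in. At the start it is 0.5 to 1.4 rad too far out; it can go 1.2 rad past level. Stays where left; needs 0.1 to 0.2 N m
- foot: steel foot under the knob, moving with the knob's screw; origin at its lower tip
- pad: fixed steel pad on the base, 26 in diameter and 4 high, on which the foot stands when the plate is pressed; origin under its centre, 12 above the bench
- red_jar: red sample jar with black lid, 49 in diameter, 56 high; a bystander. Origin: centre of its underside
- tape: roll of masking tape lying flat, 86 in diameter, 24 high; a bystander. Origin: centre of its underside
- pen: white marker with black cap, 138 long, 17 thick, lying along its y; a bystander. Origin: centre of its underside
Not all that is in view belongs to the job. There is more than one size of the level; the job needs the middle-sized.

How it is judged (in metres and radians):
On the way, in this order (a step that is already met when the one before it is completed fails the run):
1. the level is threaded on the peg, lies flat on the plate along its lines, and is let go (horizontal distance between level_hole and peg_base below 0.005 m and z of level_hole in the frame of peg_base between -0.003 and 0.003 m and x of level in the frame of peg_base below -0.05 m and angle between the z axis of level and the z axis of plate, either way round below 0.03 rad and angle between the x axis of level and the x axis of plate, either way round below 0.12 rad and contact force between the fingers and level below 0.1 N), for 0.2 s.
2. the gripped knob is pressed so that the foot stands on its pad, and the bubble is between the rings (horizontal distance between level_hole and peg_base below 0.005 m and z of level_hole in the frame of peg_base between -0.003 and 0.003 m and x of level in the frame of peg_base below -0.05 m and angle between the z axis of level and the z axis of plate, either way round below 0.03 rad and angle between the x axis of level and the x axis of plate, either way round below 0.12 rad and value of joint bubble between -0.004 and 0.004 m and contact force between foot and pad above 2 N and contact force between the fingers and knob above 3 N), for 0.3 s.
At the end, for the whole second after the job is handed in: level on the peg (hole within 5 mm), flat on the plate (3 mm, 0.03 rad), along its x within 0.12 rad, lying towards the knob edge, not touched; bubble within 4 mm of centre; foot pressing its pad with over 2 N, fingers on the knob with over 3 N (all of step 2 and contact force between the fingers and level below 0.1 N); the arm keeps its last pose, push and grip.
It fails at once if the foot is forced onto its pad with more than 60 N (contact force between foot and pad above 60 N).
It fails at once if the red jar is pushed more than 25 mm away (distance of red_jar from where it was at the start of the episode above 0.025 m).
It fails at once if the tape roll is pushed more than 25 mm away (distance of tape from where it was at the start of the episode above 0.025 m).
It fails at once if the marker is pushed more than 25 mm away (distance of pen from where it was at the start of the episode above 0.025 m).
It also fails if it takes over 67 s, if anything falls off the work surface, if the arm or the gripper's body presses on something with over 40 N, if the wrist force passes 120 N, or if a joint passes its speed limit or range.

## Working session

There is one attempt and no reset: what is moved stays moved. The work goes in short steps, Python scripts to look and compute and a shell command to move; the robot and the scene stay as the last step left them, time stands still between calls to the robot, and variables do not carry over. Pictures are saved under pics/ and viewed, at most 10 in all, crops included, and the job is handed in when it is done.

```bash
mkdir -p pics
python3 - <<'E'
from workcell import manip
import cv2,numpy as np
s=manip.get_state();print(s['time'],s['tcp_pos'],s['tool_rot'],s['gripper_width'])
for n in('side','top'):
    im=manip.read_camera(n);cv2.imwrite(f'pics/{n}0.png',im[:,:,::-1])
    c=manip.camera_info(n);print(n,c['fx'],c['fy'],c['cx'],c['cy'],np.round(c['R'],3).tolist(),np.round(c['t'],1).tolist())
E
```

```text
0.0 [ 288.30693458 -582.09976034  230.66971739] [-3.14037089e+00 -8.30246064e-05  4.59766096e-01] 85.76466594341441
side 371.63637737327093 371.63637737327093 319.90909262183317 193.83236831336353 [[-0.923, -0.384, 0.022], [-0.162, 0.336, -0.928], [0.349, -0.86, -0.372]] [555.7, 123.9, 1175.4]
top 446.9017123837214 446.9017123837214 314.4722192441311 194.2468632231351 [[0.022, -1.0, 0.005], [-0.98, -0.022, -0.199], [0.199, -0.001, -0.98]] [128.4, 571.7, 1809.8]
```

View pics/top0.png

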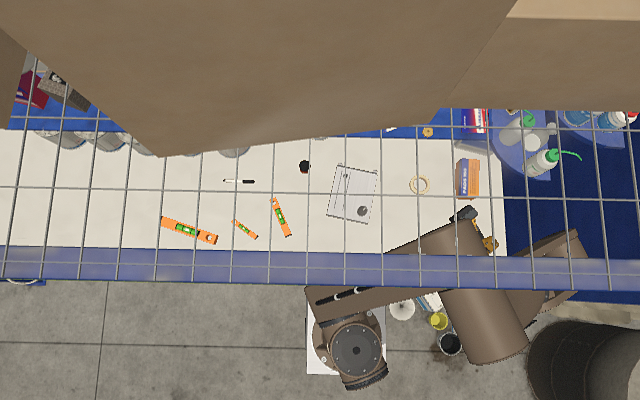

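View pics/side0.png

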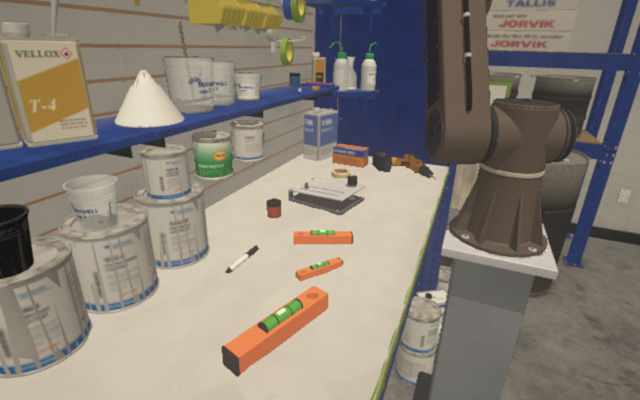

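Three orange levels are in view. In the top picture they are large at (188,230), about 58 px or 230 mm; small at (245,230), about 30 px; and middle at (281,217), about 41 px or 170 mm. The middle one matches 172 mm. In the side picture it is at (322,238). The stand is at top (353,194) with its knob at (362,211). I'll confirm with an enlarged crop.

```bash
cat > h.py <<'E'
import cv2,numpy as np
from workcell import manip
def ray(n,px):
    c=manip.camera_info(n);R=np.array(c['R']);t=np.array(c['t'])
    d=R.T@np.array([(px[0]-c['cx'])/c['fx'],(px[1]-c['cy'])/c['fy'],1]);return -R.T@t,d
def on(n,px,z):
    o,d=ray(n,px);return o+d*(z-o[2])/d[2]
def proj(n,X):
    c=manip.camera_info(n);p=np.array(c['R'])@X+np.array(c['t']);return np.array([c['fx']*p[0]/p[2]+c['cx'],c['fy']*p[1]/p[2]+c['cy']])
def tri(a,b):
    o,d=ray('top',a);p,e=ray('side',b);d/=np.linalg.norm(d);e/=np.linalg.norm(e)
    s=np.linalg.lstsq(np.c_[d,-e],p-o,rcond=None)[0];A=o+d*s[0];B=p+e*s[1];return (A+B)/2,np.linalg.norm(A-B)
def orange(n,box):
    x0,y0,x1,y1=box;h=cv2.cvtColor(manip.read_camera(n)[y0:y1,x0:x1],cv2.COLOR_RGB2HSV)
    return cv2.inRange(h,(3,140,120),(16,255,255))
E
python3 - <<'E'
import cv2,numpy as np
from h import *
t=cv2.imread('pics/top0.png');s=cv2.imread('pics/side0.png')
a=cv2.resize(t[150:245,220:390],None,fx=4.7,fy=4.7,interpolation=cv2.INTER_CUBIC)[:446]
cv2.imwrite('pics/topc.png',a)
b=cv2.resize(s[165:250,245:395],None,fx=5.3,fy=5.3,interpolation=cv2.INTER_CUBIC)
cv2.imwrite('pics/sidec.png',b)
for n,im,z in(('top',t,30),('side',s,15)):
    m=cv2.inRange(cv2.cvtColor(im,cv2.COLOR_BGR2HSV),(3,140,120),(18,255,255))
    m=cv2.morphologyEx(m,cv2.MORPH_CLOSE,np.ones((5,5)))
    for c in cv2.findContours(m,0,1)[0]:
        if cv2.contourArea(c)>60:
            r=cv2.minAreaRect(c);print(n,np.round(r[0],1),np.round(r[1],1),round(r[2],1),[np.round(on(n,p,z)[:2]).tolist() for p in cv2.boxPoints(r)])
E
```

```text
top [489.5 244.1] [14.8 10.2] 65.2 [[398.0, -559.0], [416.0, -599.0], [361.0, -621.0], [343.0, -582.0]]
top [243.9 228.2] [29.4  4.6] 36.0 [[450.0, 489.0], [466.0, 479.0], [396.0, 376.0], [380.0, 386.0]]
top [188.5 229.8] [59.2  9.5] 19.4 [[431.0, 787.0], [469.0, 777.0], [391.0, 538.0], [354.0, 549.0]]
top [280.1 216.4] [39.9  6.7] 66.8 [[548.0, 332.0], [560.0, 307.0], [406.0, 235.0], [394.0, 260.0]]
top [472.5 180.2] [18.2 42.2] 15.8 [[572.0, -467.0], [752.0, -524.0], [731.0, -599.0], [552.0, -541.0]]
side [279.2 326.8] [ 31.3 116. ] 55.2 [[485.0, 754.0], [405.0, 489.0], [333.0, 559.0], [421.0, 790.0]]
side [319. 269.] [10.1 46.8] 71.6 [[471.0, 476.0], [394.0, 364.0], [371.0, 404.0], [446.0, 509.0]]
side [322.5 237.5] [11. 57.] 90.0 [[567.0, 289.0], [411.0, 216.0], [389.0, 280.0], [537.0, 348.0]]
side [406.4 161.2] [29.5 13.1] 15.6 [[459.0, -541.0], [493.0, -781.0], [329.0, -695.0], [314.0, -478.0]]
side [349.3 160.3] [33.7  9.7] 5.5 [[712.0, -415.0], [768.0, -576.0], [594.0, -598.0], [553.0, -438.0]]
side [219. 155.] [ 8. 12.] 90.0 [[1346.0, -340.0], [1292.0, -368.0], [1205.0, -249.0], [1256.0, -223.0]]
side [319.5  66. ] [12.  7.] 90.0 [[5807.0, -12130.0], [5630.0, -12376.0], [3167.0, -6327.0], [3281.0, -6225.0]]
```

View pics/topc.png

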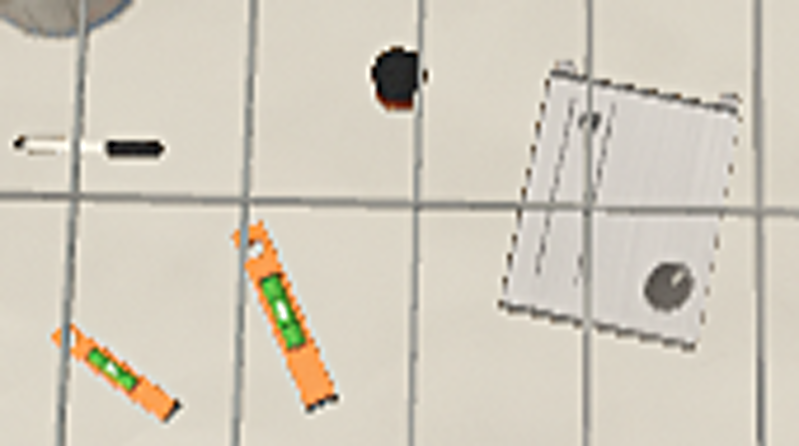

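View pics/sidec.png

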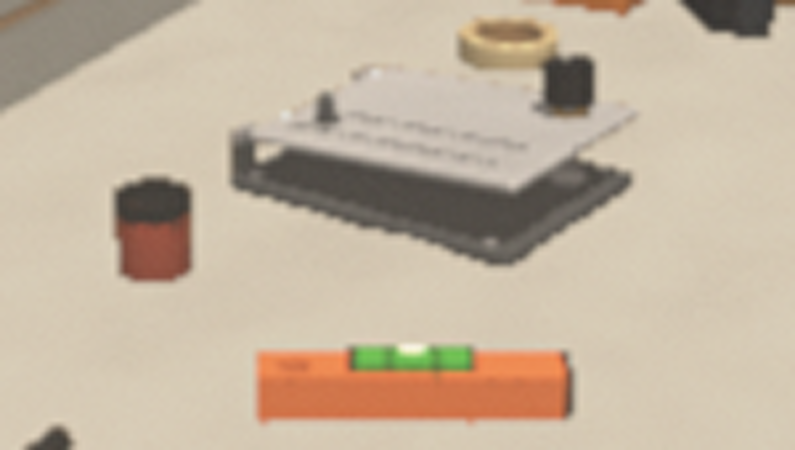

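The crops confirm it. The middle level in the top crop has its hole at (257,243) and its cap at (322,405). The plate corners are (552,72), (738,106), (693,345) and (503,303), the peg top is about (590,122) and the knob top (668,287). In the side crop the peg is (325,95) to (325,122) and the knob top (569,62).

```bash
cat >> h.py <<'E'
def tc(p):return (220+(p[0]+.5)/4.7-.5,150+(p[1]+.5)/4.7-.5)
def sc(p):return (245+(p[0]+.5)/5.3-.5,165+(p[1]+.5)/5.3-.5)
E
python3 - <<'E'
from h import *
r=np.round
C=[on('top',tc(p),z) for p,z in(((552,72),48),((738,106),48),((693,345),62),((503,303),62))]
print('plate corners',r(C).tolist())
for n,a,b in((0,1,'h'),(1,2,'r'),(2,3,'n'),(3,0,'l')):
    d=C[a]-C[n];print(b,r(np.linalg.norm(d)),r(np.degrees(np.arctan2(d[1],d[0])),1))
print('lines', [r(on('top',tc(p),z)[:2],1).tolist() for p,z in(((573,100),50),((538,272),60),((613,105),50),((580,280),60))])
print('peg tri',tri(tc((590,120)),sc((325,97))),on('top',tc((590,121)),70),'side base',on('side',sc((325,122)),51))
print('knob tri',tri(tc((668,287)),sc((569,62))),on('top',tc((668,287)),98))
print('hole',on('top',tc((257,243)),30))
print('ends',on('top',tc((250,230)),30),on('top',tc((322,404)),30))
print('vial',on('top',tc((283,312)),38), tri(tc((283,312)),sc((412,352))))
print('jar',on('top',tc((398,75)),56),'tape',on('top',(419,185),24))
E
```

```text
plate corners [[700.0, 48.0, 48.0], [672.0, -121.0, 48.0], [452.0, -78.0, 62.0], [485.0, 89.0, 62.0]]
h 171.0 -99.4
r 225.0 169.0
n 170.0 78.7
l 219.0 -10.9
lines [[673.8, 28.6], [514.0, 58.6], [670.0, -7.5], [507.7, 21.5]]
peg tri (array([652.15155185,  14.76483102,  67.90583861]), np.float64(2.168966205237256)) [649.65998724  14.5573776   70.        ] side base [651.47849058  18.4368759   51.        ]
knob tri (array([498.08719526, -51.9105526 ,  96.53197411]), np.float64(2.0915828243053936)) [496.81396681 -51.99171644  98.        ]
hole [539.88321684 310.0956678   30.        ]
ends [551.62868396 316.86085669  30.        ] [396.35609305 246.86292628  30.        ]
vial [476.59230843 283.80411295  38.        ] (array([476.99761226, 283.98640326,  36.07283932]), np.float64(0.23615694151811112))
jar [691.81141804 186.90977902  56.        ] tape [ 625.91575417 -304.86048668   24.        ]
```

```bash
python3 -m inch '[[[1,-0.6667,0],0,0],[[1,-0.6667,0],0,0],[[1,-0.6667,0],0,0],[[1,-0.6667,0],0,0]]'
python3 -m inch '[[[1,-0.6667,0],0,0],[[1,-0.6667,0],0,0],[[1,-0.6667,0],0,0],[[1,-0.6667,0],0,0]]'
python3 -m inch '[[[0.57,-1,0],0,0],[[0.57,-1,0],0,0],[[0.57,-1,0],0,0],[[0.57,-1,0],0,0]]'
```

```text
time: 0.6
tcp_pos: [379.9, -423.0, 231.2]
tool_rot: [-3.14, -0.0, 0.463]
ft_force: [-0.0, -1.1, 0.3]
gripper_width: 85.4
gripper_force: 0.0
time: 1.1
tcp_pos: [469.8, -267.7, 231.2]
tool_rot: [-3.141, -0.0, 0.463]
ft_force: [-0.9, -0.8, 0.7]
gripper_width: 84.9
gripper_force: 0.0
time: 1.6
tcp_pos: [478.5, -96.2, 231.3]
tool_rot: [-3.141, 0.0, 0.462]
ft_force: [0.3, -0.6, 0.3]
gripper_width: 85.4
gripper_force: 0.0
```

```bash
python3 -m inch '[[[0.5,-1,0],0,0],[[0.5,-1,0],0,0],[[0.5,-1,0],0,0],[[0.5,-1,0],0,0]]'
python3 -m inch '[[[0.5,-1,0],0,0],[[0.5,-1,0],0,0],[[0.5,-1,0],0,0],[[0.5,-1,0],0,0]]'
python3 -m inch '[[[0.118,-0.267,0.8],0.011,0],[[0.118,-0.267,0.8],0.011,0],[[0.118,-0.267,0.8],0.011,0],[[0.118,-0.267,0.8],0.011,0],[[0.118,-0.267,0.8],0.011,0]]'
python3 - <<'E'
from h import *
t=manip.read_camera('top')[:,:,::-1];s=manip.read_camera('side')[:,:,::-1]
a=cv2.resize(s[165:265,245:395],None,fx=4,fy=4,interpolation=cv2.INTER_CUBIC)
b=cv2.resize(t[150:250,230:330],None,fx=4,fy=4,interpolation=cv2.INTER_CUBIC)[:,:200*2-200+0] if 0 else cv2.resize(t[175:275,255:305],None,fx=4,fy=4,interpolation=cv2.INTER_CUBIC)
cv2.imwrite('pics/g1.png',np.hstack([a,b]))
E
```

```text
time: 2.1
tcp_pos: [479.8, 70.8, 231.2]
tool_rot: [3.141, -0.0, 0.462]
ft_force: [-0.2, -0.4, -0.4]
gripper_width: 85.6
gripper_force: 0.0
time: 2.6
tcp_pos: [481.0, 238.3, 231.0]
tool_rot: [3.141, -0.0, 0.461]
ft_force: [-1.0, -0.5, 0.3]
gripper_width: 85.5
gripper_force: 0.0
time: 3.22
tcp_pos: [479.6, 280.8, 113.4]
tool_rot: [-3.142, -0.003, 0.424]
ft_force: [-0.1, 0.6, -0.4]
gripper_width: 85.4
gripper_force: 0.0
```

View pics/g1.png

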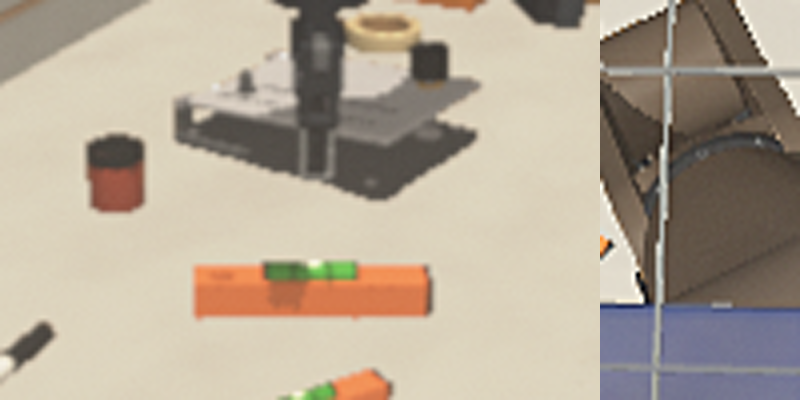

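The side crop shows the open gripper at (317,170), in line with the vial at (313,270). The top view is hidden by the arm. I'll descend and grip.

```bash
python3 -c "
from h import *
print(proj('side',np.array([479.6,280.8,113.4+10])),245+317/4,proj('side',np.array([477,283,41])),245+311/4)"
python3 -m inch '[[[-0.01,-0.02,0.4],0,0],[[-0.01,-0.02,0.7],0,0],[[-0.01,-0.02,0.75],0,0],[[-0.01,-0.02,0.75],0,0],[[-0.01,-0.02,0.75],0,0]]'
python3 -m inch '[[[0,0,0],0,255],[[0,0,0],0,255],[[0,0,0],0,255],[[0,0,0],0,255],[[0,0,0],0,255],[[0,0,0],0,255]]'
```

```text
[322.70714476 202.97775339] 324.25 [322.5388895  229.36972729] 322.75
time: 3.95
tcp_pos: [476.6, 284.1, 0.7]
tool_rot: [-3.141, -0.003, 0.425]
ft_force: [0.4, 0.3, -0.3]
gripper_width: 85.7
gripper_force: 0.0
time: 4.7
tcp_pos: [475.8, 283.7, -0.3]
tool_rot: [-3.142, -0.001, 0.425]
ft_force: [-2.3, -1.2, 17.5]
gripper_width: 29.2
gripper_force: 71.9
```

```bash
python3 -m inch '[[[0,0,-0.1],0,255],[[0,0,-0.4],0,255],[[0,0,-0.75],0,255],[[0,0,-0.75],0,255],[[0,0,-0.75],0,255]]'
python3 -m inch '[[[-0.015,0.93,0],0.1,255],[[-0.015,0.93,0],0.1,255],[[-0.015,0.93,0],0.1,255],[[-0.015,0.93,0],0.1,255],[[-0.015,0.93,0],0.1,255]]'
```

```text
time: 5.32
tcp_pos: [475.1, 283.4, 111.4]
tool_rot: [-3.142, -0.0, 0.425]
ft_force: [-0.8, 0.2, -3.2]
gripper_width: 29.4
gripper_force: 60.4
time: 5.95
tcp_pos: [530.0, 156.2, 110.6]
tool_rot: [-3.142, 0.002, 0.112]
ft_force: [-0.3, 1.0, -2.7]
gripper_width: 29.3
gripper_force: 60.6
```

```bash
python3 -m inch '[[[0.282,0.893,0],0.095,255],[[0.282,0.893,0],0.095,255],[[0.282,0.893,0],0.095,255],[[0.282,0.893,0],0.095,255],[[0.282,0.893,0],0.095,255],[[0.282,0.893,0],0.095,255]]'
python3 - <<'E'
from h import *
t=manip.read_camera('top')[:,:,::-1];s=manip.read_camera('side')[:,:,::-1]
cv2.imwrite('pics/p_t.png',t);cv2.imwrite('pics/p_s.png',s)
a=cv2.resize(s[140:220,270:380],None,fx=7,fy=7,interpolation=cv2.INTER_CUBIC)
cv2.imwrite('pics/p1.png',a)
S=manip.get_state();p=S['tcp_pos'];y=S['tool_rot'][2];u=np.array([np.cos(y),np.sin(y),0]);v=np.array([-u[1],u[0],0])
print(p,y)
for n,q in(('cap low +y',p-86*u+15*v),('hole-end low +y',p+86*u+15*v),('peg top',np.array([652,15.3,72])),('peg base',np.array([650.6,15.5,51.4]))):
    print(n,(proj('side',q)-[270,140]+.5)*7-.5)
E
```

```text
time: 6.7
tcp_pos: [587.2, 28.5, 111.3]
tool_rot: [-3.142, 0.0, -0.185]
ft_force: [-0.0, -0.3, -2.8]
gripper_width: 29.3
gripper_force: 60.8
[587.44805624  28.09215401 111.35340176] -0.18581567613676153
cap low +y [494.65025057 293.72210858]
hole-end low +y [207.62108773 225.61590652]
peg top [256.32469646 296.77300775]
peg base [258.25295859 334.05043462]
```

View pics/p1.png

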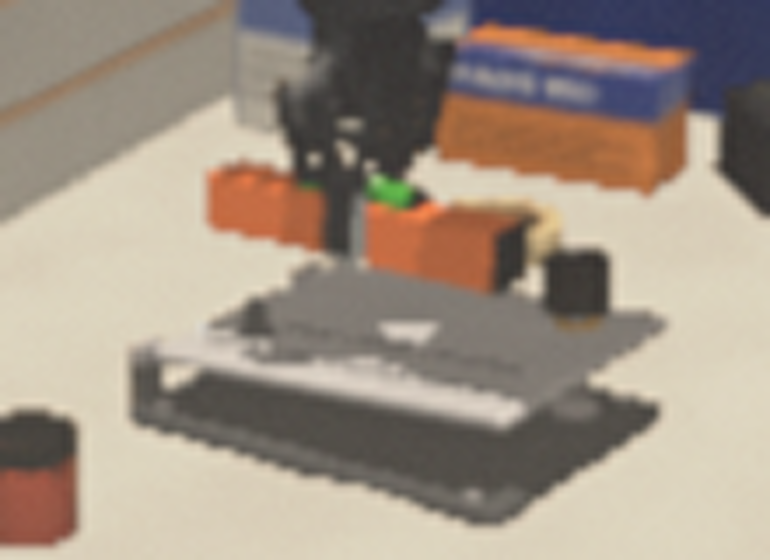

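The side crop agrees with prediction: hole end at (209,232), cap end at (497,291), peg (258,300) to (258,333). I'll apply a 1 mm sideways trim and descend.

```bash
python3 -m inch '[[[0,0.007,0.1],0,255],[[0,0.007,0.2],0,255],[[0,0.007,0.23],0,255],[[0,0.007,0.23],0,255]]'
python3 -m inch '[[[0,0,0.025],0,255],[[0,0,0.05],0,255],[[0,0,0.06],0,255],[[0,0,0.06],0,255]]'
```

```text
time: 7.3
tcp_pos: [587.2, 26.0, 76.1]
tool_rot: [3.141, 0.001, -0.187]
ft_force: [0.7, 0.0, -1.6]
gripper_width: 29.3
gripper_force: 60.8
time: 7.8
tcp_pos: [587.5, 26.1, 67.8]
tool_rot: [3.142, 0.0, -0.187]
ft_force: [0.3, -0.2, -2.9]
gripper_width: 29.3
gripper_force: 60.8
```

```bash
python3 -m inch '[[[0,0,0.02],0,255],[[0,0,0.04],0,255],[[0,0,0.04],0,255]]'
python3 -m inch '[[[0,0,0.02],0,255],[[0,0,0.04],0,255],[[0,0,0.04],0,255]]'
python3 - <<'E'
from h import *
s=manip.read_camera('side')[:,:,::-1]
cv2.imwrite('pics/p2.png',cv2.resize(s[140:220,270:380],None,fx=7,fy=7,interpolation=cv2.INTER_CUBIC))
E
```

```text
time: 8.18
tcp_pos: [587.4, 26.1, 61.5]
tool_rot: [3.142, 0.0, -0.187]
ft_force: [0.7, -0.4, -1.9]
gripper_width: 29.1
gripper_force: 60.7
time: 8.55
tcp_pos: [587.3, 26.1, 55.6]
tool_rot: [3.142, 0.001, -0.187]
ft_force: [-3.0, 1.4, 1.3]
gripper_width: 29.0
gripper_force: 61.4
```

View pics/p2.png

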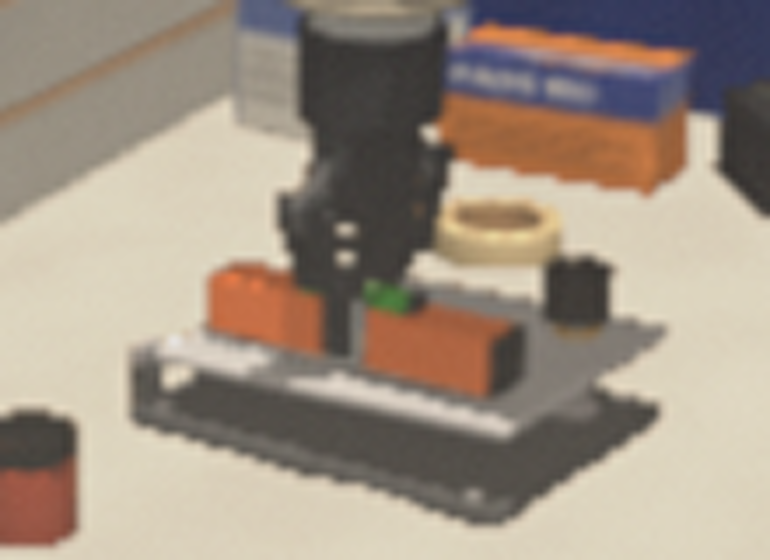

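The side crop shows the level down on the plate between the lines, with its hole end over the peg position and the cap end at (505,360). The force is small, so I'll release it, raise the gripper and look.

```bash
python3 -m inch '[[[0,0,0],0,150],[[0,0,0],0,100],[[0,0,0],0,0],[[0,0,0],0,0],[[0,0,0],0,0],[[0,0,0],0,0]]'
python3 -m inch '[[[0,0,-0.2],0,0],[[0,0,-0.6],0,0],[[0,0,-0.8],0,0],[[0,0,-0.8],0,0]]'
python3 - <<'E'
from h import *
s=manip.read_camera('side')[:,:,::-1]
cv2.imwrite('pics/p3.png',cv2.resize(s[140:220,270:380],None,fx=7,fy=7,interpolation=cv2.INTER_CUBIC))
E
```

```text
time: 9.35
tcp_pos: [587.6, 26.0, 55.8]
tool_rot: [-3.142, 0.0, -0.187]
ft_force: [-0.0, 0.5, 0.3]
gripper_width: 85.6
gripper_force: 0.0
time: 9.85
tcp_pos: [589.1, 26.0, 178.4]
tool_rot: [-3.141, -0.005, -0.187]
ft_force: [0.4, -0.0, -0.1]
gripper_width: 85.2
gripper_force: 0.0
```

View pics/p3.png

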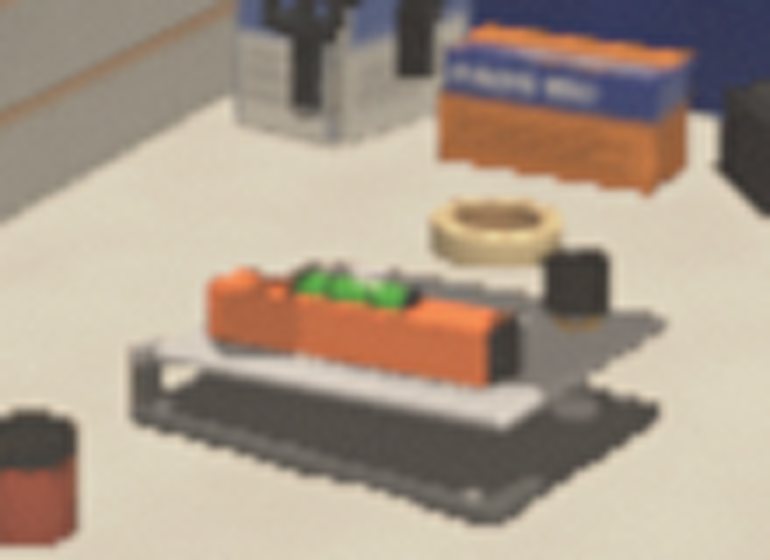

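The side crop shows the level on the peg with the hole end at (213,345) and the cap bottom at (490,385). I'll check numerically that it lies flat.

Run:
```python
from h import *
s=manip.read_camera('side')
m=orange('side',(270,165,360,205));mm=cv2.findContours(m,0,1)[0]
c=max(mm,key=cv2.contourArea)[:,0]+[270,165]
f=np.zeros((400,640),np.uint8);cv2.drawContours(f,[c.reshape(-1,1,2)],-1,255,-1)
print('bbox',cv2.boundingRect(c))
xs=np.arange(303,337);b=np.array([np.max(np.nonzero(f[:,x])) for x in xs if f[:,x].any()])
print('bottom fit at 303,336',np.polyval(np.polyfit(xs[:len(b)],b,1),[303,336]),b.tolist())
u=np.array([.9825,-.186,0]);v=np.array([.186,.9825,0])
peg=np.array([651,15,0.])
for nm,t in(('flat',.066),('mid',.035),('hor',0)):
    # cap-end lower edge on plate z=61.4 ; hole end lower by t*172
    for k in (np.arange(2)):
        d=[21,-151][k];q=peg+d*u+15*v;q[2]=61.4-(t*172 if k==0 else 0);print(nm,proj('side',q))
```

```text
bbox (300, 179, 41, 16)
bottom fit at 303,336 [187.48067227 193.4605042 ] [187, 188, 188, 188, 188, 188, 189, 189, 189, 189, 189, 189, 190, 190, 190, 190, 190, 191, 191, 191, 191, 191, 192, 192, 192, 192, 192, 192, 193, 193, 193, 193, 193, 193]
flat [299.41398596 187.52606932]
flat [339.77810804 195.10696666]
mid [299.41649191 186.17289823]
mid [339.77810804 195.10696666]
hor [299.41932997 184.6403947 ]
hor [339.77810804 195.10696666]
```

The bottom edge slope is 0.181. Flat predicts 0.188 and horizontal 0.259, so the level lies flat. Next is the knob, at about (496,-52).

```bash
python3 -m inch '[[[-0.513,0.623,0],0,0],[[-0.513,0.623,0],0,0],[[-0.513,0.623,0],0,0],[[-0.513,0.623,0],0,0],[[-0.513,0.623,0],0,0]]'
python3 - <<'E'
from h import *
s=manip.read_camera('side')[:,:,::-1]
cv2.imwrite('pics/k0.png',cv2.resize(s[110:200,270:380],None,fx=6,fy=6,interpolation=cv2.INTER_CUBIC))
p=manip.get_state()['tcp_pos'];print(p)
E
```

```text
time: 10.62
tcp_pos: [495.3, -50.9, 175.4]
tool_rot: [-3.141, 0.0, -0.187]
ft_force: [0.1, 0.0, -0.2]
gripper_width: 85.5
gripper_force: 0.0
[495.25881178 -50.88742437 175.44871332]
```

View pics/k0.png

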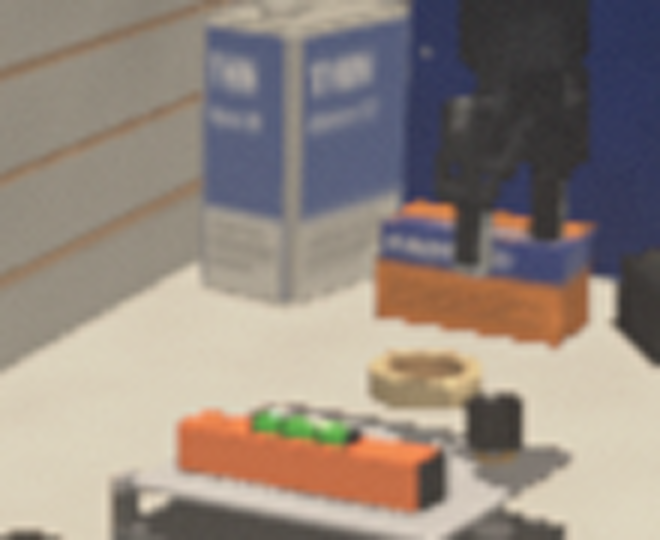

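The fingers are at (470,265) and (547,238), above the knob at (495,420). The vial stays in view. I'll descend and grip.

```bash
python3 -c "
from h import *
for q in([495.3,-50.9,188],[496.5,-51.5,98]): print((proj('side',np.array(q))-[270,110]+.5)*6)"
python3 -m inch '[[[0.005,0,0.35],0,0],[[0.005,0,0.6],0,0],[[0.005,0,0.73],0,0],[[0.005,0,0.73],0,0],[[0.005,0,0.73],0,0]]'
python3 -m inch '[[[0,0,0],0,255],[[0,0,0],0,255],[[0,0,0],0,255],[[0,0,0],0,255],[[0,0,0],0,255],[[0,0,0],0,255]]'
```

```text
[508.79442094 256.4340083 ]
[498.81696312 399.38731211]
time: 11.3
tcp_pos: [495.9, -51.3, 66.8]
tool_rot: [-3.142, -0.001, -0.187]
ft_force: [-0.1, -0.5, 1.2]
gripper_width: 85.6
gripper_force: 0.0
time: 12.05
tcp_pos: [495.4, -51.9, 66.6]
tool_rot: [3.141, -0.0, -0.187]
ft_force: [-1.4, -5.7, 3.0]
gripper_width: 34.6
gripper_force: 59.4
```

```bash
python3 -m inch '[[[0,0,0.01],0,255],[[0,0,0.02],0,255],[[0,0,0.02],0,255]]' | grep -E 'tcp|ft_f'
python3 -m inch '[[[0,0,0.01],0,255],[[0,0,0.01],0,255]]'| grep -E 'tcp|ft_f'
python3 -m inch '[[[0,0,0.01],0,255],[[0,0,0.01],0,255]]'| grep -E 'tcp|ft_f'
```

```text
tcp_pos: [494.9, -51.8, 63.4]
ft_force: [-4.2, -4.2, 6.2]
tcp_pos: [494.6, -51.8, 62.0]
ft_force: [-6.4, -4.6, 7.4]
tcp_pos: [494.4, -51.7, 60.4]
ft_force: [-7.1, -4.0, 8.4]
```

```bash
python3 -m inch '[[[-0.01,0,0.01],0,255],[[-0.01,0,0.01],0,255]]' | grep -E 'tcp|ft_f'
python3 -m inch '[[[0,0,0.007],0,255],[[0,0,0.007],0,255]]'| grep -E 'tcp|ft_f'
python3 - <<'E'
from h import *
s=manip.read_camera('side')[:,:,::-1];cv2.imwrite('pics/b0f.png',s)
cv2.imwrite('pics/b0.png',cv2.resize(s[165:205,295:365],None,fx=11,fy=11,interpolation=cv2.INTER_CUBIC))
E
```

```text
tcp_pos: [493.9, -51.6, 59.1]
ft_force: [-2.3, -5.5, 6.0]
tcp_pos: [493.8, -51.6, 58.3]
ft_force: [-4.7, -6.4, 12.8]
```

View pics/b0.png

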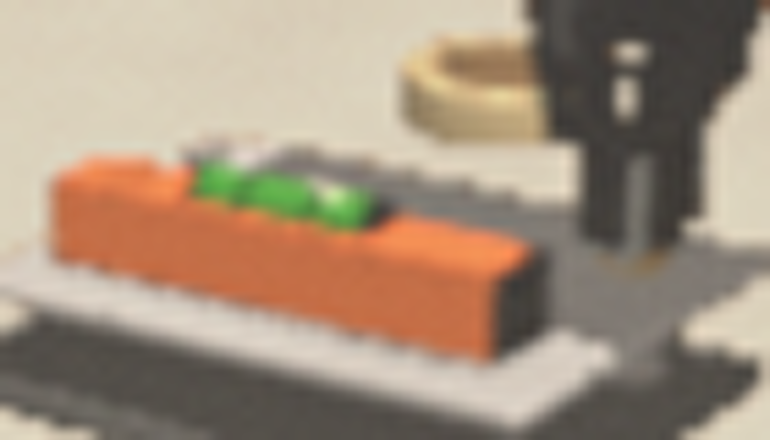

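The bubble is at (328,190), right of the vial centre at about (285,195), so the cap end is still high and the foot is just touching. I'll turn anticlockwise and follow down.

```bash
python3 -m inch '[[[0,0,0.004],-0.05,255],[[0,0,0.01],-0.1,255],[[0,0,0.016],-0.15,255],[[0,0,0.022],-0.19,255],[[0,0,0.022],-0.19,255],[[0,0,0.022],-0.19,255]]'
cat > bub.py <<'E'
from h import *
s=manip.read_camera('side').astype(float)
h=cv2.cvtColor(s.astype(np.uint8),cv2.COLOR_RGB2HSV)[165:205,295:365]
g=cv2.inRange(h,(40,90,50),(80,255,255));ys,xs=np.nonzero(g);print('green cols',xs.min()+295,xs.max()+295)
c=s[165:205,295:365]
# profile along the vial's axis: paleness = red channel where green-ish neighbourhood
x0,x1=xs.min(),xs.max();p=np.polyfit(xs,ys,1)
for k in range(x0-1,x1+2):
    y=int(round(np.polyval(p,k)));print(k+295,[tuple(int(v) for v in c[y+j,k]) for j in(-2,-1,0)])
print(manip.get_state()['tcp_pos'].round(1),manip.get_state()['ft_force'].round(1))
E
python3 bub.py
```

```text
time: 14.22
tcp_pos: [493.6, -53.1, 55.0]
tool_rot: [3.14, 0.0, 0.41]
ft_force: [-8.1, -29.7, 10.9]
gripper_width: 35.0
gripper_force: 60.9
green cols 313 328
312 [(158, 145, 135), (176, 134, 115), (192, 124, 89)]
313 [(151, 142, 135), (121, 137, 103), (107, 145, 82)]
314 [(125, 166, 108), (100, 177, 80), (93, 166, 74)]
315 [(156, 189, 135), (111, 185, 88), (96, 172, 77)]
316 [(173, 196, 149), (117, 184, 92), (93, 163, 73)]
317 [(190, 200, 166), (128, 175, 106), (91, 151, 71)]
318 [(161, 162, 143), (122, 167, 101), (97, 166, 76)]
319 [(120, 167, 98), (109, 183, 83), (96, 170, 76)]
320 [(127, 166, 105), (112, 183, 87), (98, 175, 76)]
321 [(124, 146, 105), (115, 178, 90), (102, 178, 79)]
322 [(126, 132, 109), (157, 194, 124), (132, 191, 103)]
323 [(226, 227, 183), (181, 202, 144), (95, 142, 77)]
324 [(233, 227, 196), (194, 210, 156), (109, 164, 87)]
325 [(221, 213, 183), (183, 211, 147), (112, 181, 88)]
326 [(175, 172, 145), (147, 189, 119), (105, 181, 82)]
327 [(132, 133, 115), (117, 174, 95), (103, 182, 79)]
328 [(112, 144, 95), (89, 139, 72), (77, 116, 65)]
329 [(105, 106, 93), (74, 80, 67), (70, 68, 58)]
[493.7 -53.1  55. ] [ -8.7 -29.6  10.8]
```

```bash
python3 -m inch '[[[-0.003,0.004,0],0,255],[[-0.007,0.008,0],0,255],[[-0.007,0.008,0],0,255],[[-0.007,0.008,0],0,255],[[-0.007,0.008,0],0,255],[[-0.007,0.008,0],0,255]]'|grep -E 'tcp|ft_f|time'
cat > bub.py <<'E'
from h import *
s=np.mean([manip.read_camera('side').astype(float) for _ in range(2)],0)
h=cv2.cvtColor(s.astype(np.uint8),cv2.COLOR_RGB2HSV)[165:205,295:365]
g=cv2.inRange(h,(40,90,50),(80,255,255));ys,xs=np.nonzero(g)
p=np.polyfit(xs,ys,1);c=s[165:205,295:365];R=[];G=[]
for k in range(xs.min()-1,xs.max()+2):
    y=np.polyval(p,k);f=lambda o,ch:np.interp(y+o,range(40),c[:,k,ch])
    R.append(np.mean([f(o,0) for o in(-2,-1.5,-1)]));G.append(np.mean([f(o,1) for o in(-.5,0,.5,1)]))
print('from col',xs.min()-1+295,'pale',np.round(R).astype(int).tolist(),'green',np.round(G).astype(int).tolist())
S=manip.get_state();print(S['time'],S['tcp_pos'].round(1),S['ft_force'].round(1),S['ft_torque'].round(2),S['tool_rot'].round(3))
E
python3 bub.py
```

```text
time: 15.02
tcp_pos: [493.6, -53.4, 55.0]
ft_force: [-5.1, -10.8, 10.0]
from col 312 pale [169, 128, 125, 143, 144, 148, 138, 127, 121, 121, 166, 212, 213, 185, 138, 116, 108, 93] green [121, 142, 166, 168, 156, 146, 160, 168, 170, 170, 173, 163, 171, 175, 172, 164, 118, 75]
15.125 [493.6 -53.5  55. ] [ -4.3 -10.4  10.2] [-1.25  0.05  0.01] [ 3.141 -0.     0.41 ]
```

```bash
cat > tilt.py <<'E'
from h import *
S=manip.get_state()
for nm in ('now','b0f'):
    im=manip.read_camera('side') if nm=='now' else cv2.imread('pics/b0f.png')[:,:,::-1]
    if nm=='b0f' : pass
    c=im[165:210,295:345].astype(float);m=c[:,:,0]-c[:,:,2]  # orange strong, plate/grey weak
    xs=np.arange(302,336);b=[]
    for x in xs:
        col=m[:,x-295];j=max(k for k in range(44) if col[k]>=60>col[k+1] );b.append(165+j+(col[j]-60)/(col[j]-col[j+1]))
    p=np.polyfit(xs,b,1);print(nm,'slope',p[0].round(4),'row at 303,336',np.polyval(p,[303,336]).round(2))
im=cv2.imread('pics/p_s.png')
E
python3 tilt.py
```

```text
now slope 0.2633 row at 303,336 [189.22 197.9 ]
b0f slope 0.2431 row at 303,336 [189.01 197.04]
```

Run:
```python
from h import *
u=np.array([.9825,-.186,0]);v=np.array([.186,.9825,0]);o=np.array([651,15,48.])-65*u
for x in(-86,-32,-20,-13,0,13,20,32,86):
    print(x,proj('side',o+x*u+[0,0,41]).round(2), proj('side',o+x*u+5*v+[0,0,35]).round(2), proj('side',o+x*u+15*v).round(2))
im=manip.read_camera('side')
for r in range(176,188): print(r,' '.join('%3d/%3d'%(im[r,k,0],im[r,k,1]) for k in range(311,333)))
```

```text
-86 [342.32 186.37] [341.52 188.41] [339.61 198.7 ]
-32 [329.04 183.12] [328.23 185.12] [326.42 195.2 ]
-20 [326.16 182.41] [325.35 184.4 ] [323.56 194.45]
-13 [324.5  182.01] [323.69 183.99] [321.91 194.01]
0 [321.42 181.26] [320.62 183.23] [318.86 193.2 ]
13 [318.38 180.51] [317.58 182.47] [315.84 192.4 ]
20 [316.76 180.11] [315.95 182.07] [314.22 191.97]
32 [313.99 179.44] [313.19 181.38] [311.48 191.24]
86 [301.85 176.47] [301.04 178.37] [299.41 188.04]
176 219/209 220/211 219/209 219/209 219/209 218/208 219/209 219/209 219/210 219/211 221/211 219/209 219/210 220/212 220/210 219/210 218/209 220/211 218/210 218/208 206/193 171/156
177 220/210 218/207 210/194 206/190 202/186 214/198 214/198 213/195 218/205 220/210 220/209 220/210 220/210 221/212 219/211 219/210 218/209 218/208 219/209 219/209 219/209 208/195
178 204/190 192/178 191/175 177/165 183/170 208/193 217/203 215/200 217/204 193/183 175/165 177/165 203/190 219/207 219/208 219/207 219/209 219/209 219/208 219/209 218/207 218/207
179 192/174 158/145 151/141 161/154 192/182 216/206 221/211 198/186 174/163 151/144 135/127 137/12
[... 821 characters left out ...]
 191/120 196/125 206/130 194/126 148/127 115/138 111/148 106/154 101/160  95/154  94/141 101/161 105/179 102/181 103/183  90/140  73/ 80  85/ 81 122/111 137/124
185 196/110 193/108 196/110 199/110 209/115 209/116 196/118 198/125 209/134 199/139 168/139 127/126 105/127 102/147 101/160  97/166  91/159  76/116  71/ 70 108/ 77 180/115 207/132
186 195/110 195/109 195/109 193/109 195/110 198/111 199/109 206/114 208/115 207/118 202/121 201/119 208/128 200/138 168/140 129/137 106/123 101/ 90 136/ 85 207/113 238/136 242/143
187 196/110 196/111 195/110 197/111 194/110 196/111 196/110 196/110 192/106 193/108 199/110 207/115 216/119 211/120 196/121 196/122 210/122 223/121 232/128 241/137 244/144 243/143
```

Run:
```python
from h import *
def sl(im,ox,oy):
    c=im.astype(float);m=c[:,:,0]-c[:,:,2];xs=np.arange(302,336);b=[]
    for x in xs:
        col=m[:,x-ox];j=max(k for k in range(len(col)-1) if k+oy<205 and col[k]>=60>col[k+1]);b.append(oy+j+(col[j]-60)/(col[j]-col[j+1]))
    p=np.polyfit(xs,b,1);return p[0].round(4),np.polyval(p,[303,336]).round(2)
k=cv2.imread('pics/k0.png')[:,:,::-1];print('k0 (.066)',sl(cv2.resize(k,None,fx=1/6,fy=1/6,interpolation=cv2.INTER_AREA)[40:],270,150))
f=cv2.imread('pics/b0f.png')[:,:,::-1];print('b0 direct',sl(f[150:210,270:380],270,150))
print('now',sl(manip.read_camera('side')[150:210,270:380],270,150))
```

```text
k0 (.066) (np.float64(0.1881), array([188.5, 194.7]))
b0 direct (np.float64(0.2431), array([189.01, 197.04]))
now (np.float64(0.263), array([189.22, 197.9 ]))
```

```bash
python3 -m inch '[[[0,0.004,0.005],-0.04,255],[[-0.001,0.008,0.011],-0.09,255],[[-0.002,0.0135,0.017],-0.143,255],[[-0.002,0.0135,0.02],-0.143,255],[[-0.002,0.0135,0.02],-0.143,255],[[-0.002,0.0135,0.02],-0.143,255],[[-0.002,0.0135,0.02],-0.143,255],[[-0.002,0.0135,0.02],-0.143,255],[[-0.002,0.0135,0.02],-0.143,255],[[-0.002,0.0135,0.02],-0.143,255]]'
cat > see.py <<'E'
from h import *
im=np.mean([manip.read_camera('side').astype(float) for _ in range(3)],0)
w=im[180:184,314:329,0]-125;w=np.clip(w,0,None)*(im[180:184,314:329,1]>100)
for r in range(179,186): print(r,' '.join('%3d/%3d'%(im[r,k,0],im[r,k,1]) for k in range(312,331)))
m=im[:,:,0]-im[:,:,2];xs=np.arange(302,336);b=[]
for x in xs:
    j=max(k for k in range(170,205) if m[k,x]>=60>m[k+1,x]);b.append(j+(m[j,x]-60)/(m[j,x]-m[j+1,x]))
p=np.polyfit(xs,b,1);print('slope',p[0].round(4),np.polyval(p,[303,336]).round(2))
S=manip.get_state();print(S['time'],S['tcp_pos'].round(1),S['ft_force'].round(1),S['ft_torque'].round(2),S['tool_rot'].round(3),S['gripper_width'].round(1))
E
python3 see.py
```

```text
time: 16.52
tcp_pos: [494.0, -55.0, 52.0]
tool_rot: [3.141, -0.0, 0.859]
ft_force: [-3.9, -2.9, 11.2]
gripper_width: 34.7
gripper_force: 61.3
179 160/148 177/167 194/183 204/195 218/208 222/212 198/187 173/164 150/142 136/127 139/128 158/148 170/161 174/162 177/164 202/189 218/204 218/206 217/204
180 179/143 152/140 149/160 172/185 196/200 211/205 179/171 139/133 135/129 132/124 130/122 131/124 133/126 134/126 138/128 156/147 170/160 173/161 180/164
181 200/129 124/141 100/164 118/181 138/188 151/180 141/169 135/157 152/161 148/150 142/137 143/136 137/130 132/124 130/123 132/125 134/127 135/125 140/128
182 201/118 104/141  93/170  98/176 100/176  95/153 103/164 115/177 132/183 156/198 212/220 225/218 185/178 144/140 131/128 130/125 131/125 131/125 131/125
183 202/122 122/128 105/149 103/157  94/151  82/135  90/156  98/175 103/180 126/195 179/216 192/209 164/183 131/174 123/169 125/150 123/128 125/121 129/123
184 202/116 202/124 192/132 181/138 150/129 111/129 104/147 105/159  99/164  96/170 110/176 111/159 109/161 108/181 109/185 111/176 102/143  97/106 103/ 99
185 198/110 209/115 201/116 203/118 201/119 203/127 200/138 188/142 148/139 111/144 102/144  90/130  90/148  94/168  97/175  96/167  81/126  67/ 79  80/ 73
slope 0.28 [189.42 198.66]Traceback (most recent call last):
  File "see.py", line 9, in <module>
    S=manip.get_state();print(S['time'],S['tcp_pos'].round(1),S['ft_force'].round(1),S['ft_torque'].round(2),S['tool_rot'].round(3),S['gripper_width'].round(1))
                                                                                                                                    ^^^^^^^^^^^^^^^^^^^^^^^^
AttributeError: 'float' object has no attribute 'round'
```

```bash
sed -i "s/,S\['gripper_width'\].round(1)//" see.py; python3 -m inch '[[[0,0.003,0.005],-0.04,255],[[0,0.006,0.011],-0.09,255],[[0,0.009,0.017],-0.143,255],[[0,0.009,0.021],-0.143,255],[[0,0.009,0.021],-0.143,255],[[0,0.009,0.021],-0.143,255],[[0,0.009,0.021],-0.143,255],[[0,0.009,0.021],-0.143,255],[[0,0.009,0.021],-0.143,255],[[0,0.009,0.021],-0.143,255]]'
python3 see.py
```

```text
time: 17.92
tcp_pos: [495.3, -55.8, 49.1]
tool_rot: [3.14, -0.0, 1.308]
ft_force: [-4.4, -0.9, 16.6]
gripper_width: 34.9
gripper_force: 62.4
179 162/150 179/168 194/183 206/194 222/215 223/217 197/186 170/162 150/143 138/130 157/148 171/161 174/161 178/165 202/189 218/205 218/205 217/204 218/207
180 191/169 174/166 162/160 184/183 213/205 221/210 181/171 141/133 136/129 133/125 131/124 133/126 136/127 138/129 158/148 170/160 173/161 179/164 202/188
181 214/152 148/151 113/160 130/179 159/192 171/194 163/170 159/153 180/171 171/163 145/138 134/127 129/122 131/124 133/125 133/126 135/127 141/130 158/147
182 209/127 120/145  97/172 101/180 111/183 112/172 120/159 135/171 183/203 225/224 224/218 172/166 133/127 133/127 134/126 132/123 132/124 131/124 132/126
183 203/119 115/135 100/160  95/166  94/168  86/146  90/152 104/176 136/194 189/219 222/230 200/216 149/164 149/157 141/147 129/128 130/127 131/125 130/124
184 221/124 198/132 167/140 132/140 111/138  99/127  93/147  94/168  98/173 118/184 151/200 149/185 122/167 127/179 123/178 115/163 115/150 113/126 115/111
185 212/117 210/120 204/123 209/128 214/129 199/130 155/137 118/142 108/150 104/159 101/163  89/140  90/153 102/179 105/184 104/179  98/154  84/107  84/ 82
slope 0.2955 [189.6  199.36]
18.075 [495.3 -55.8  49.1] [-4.6 -0.5 16.4] [ 0.04 -0.34  0.14] [ 3.14  -0.     1.308]
```

```bash
cat > fin.py <<'E'
from h import *
im=np.mean([manip.read_camera('side').astype(float) for _ in range(4)],0).astype(np.float32)
for off in(-.4,0,.4):
    k=np.arange(315,328,.5,dtype=np.float32);r=(182.8+off+.245*(k-321.9)).astype(np.float32)
    v=cv2.remap(im,k[None],r[None],cv2.INTER_LINEAR)[0];print(off,'R',v[:,0].astype(int).tolist(),'G',v[:,1].astype(int).tolist())
    w=np.clip(v[6:22,0]-np.linspace(118,134,16),0,None);print('  centroid',(w@k[6:22]/w.sum()).round(2))
S=manip.get_state();print(S['time'],S['tcp_pos'].round(1),S['ft_force'].round(1),S['tool_rot'].round(3))
E
python3 fin.py
python3 -m inch '[[[0,0.002,0.003],-0.03,255],[[0,0.002,0.005],-0.048,255],[[0,0.002,0.005],-0.048,255],[[0,0.002,0.005],-0.048,255],[[0,0.002,0.005],-0.048,255],[[0,0.002,0.005],-0.048,255],[[0,0.002,0.005],-0.048,255],[[0,0.002,0.005],-0.048,255],[[0,0.002,0.005],-0.048,255],[[0,0.002,0.005],-0.048,255],[[0,0.002,0.005],-0.048,255],[[0,0.002,0.005],-0.048,255]]'
python3 fin.py
```

```text
-0.4 R [144, 153, 161, 162, 160, 151, 144, 142, 143, 166, 192, 208, 220, 219, 222, 206, 192, 171, 148, 147, 144, 139, 135, 126, 119, 118] G [179, 187, 193, 193, 190, 176, 164, 163, 166, 185, 207, 217, 224, 221, 221, 210, 203, 185, 166, 164, 160, 160, 160, 155, 150, 149]
  centroid 321.38
0 R [126, 136, 143, 140, 136, 130, 126, 129, 133, 156, 177, 190, 205, 212, 222, 212, 200, 169, 141, 137, 135, 131, 127, 120, 113, 112] G [178, 185, 189, 186, 181, 169, 160, 164, 171, 190, 206, 213, 222, 223, 227, 224, 220, 193, 170, 168, 170, 171, 172, 168, 163, 158]
  centroid 321.52
0.4 R [115, 120, 122, 118, 113, 113, 112, 116, 120, 139, 157, 174, 191, 200, 207, 191, 179, 153, 130, 128, 126, 122, 119, 114, 109, 107] G [179, 183, 185, 179, 172, 163, 156, 164, 173, 188, 201, 210, 220, 222, 224, 215, 207, 187, 170, 173, 179, 179, 179, 173, 169, 162]
  centroid 321.61
18.275 [495.4 -55.8  49.1] [-4.2 -0.3 16.6] [ 3.14  -0.     1.308]
time: 19.77
tcp_pos: [495.9, -55.9, 48.4]
tool_rot: [3.14, 0.0, 1.459]
ft_force: [-3.9, -0.4, 14.3]
gripper_width: 34.3
gripper_force: 62.2
-0.4 R [159, 164, 169, 169, 16
[... 195 characters left out ...]
 167, 144, 150, 155, 158, 162, 157, 152, 147]
  centroid 320.82
0 R [138, 145, 149, 146, 143, 139, 136, 149, 162, 187, 211, 212, 216, 212, 209, 189, 168, 142, 118, 125, 132, 131, 131, 124, 118, 116] G [185, 189, 193, 188, 182, 172, 162, 176, 193, 209, 225, 225, 226, 224, 224, 212, 199, 172, 147, 154, 162, 168, 175, 171, 166, 155]
  centroid 320.83
0.4 R [123, 125, 126, 123, 120, 120, 119, 132, 143, 167, 191, 197, 204, 198, 192, 170, 150, 128, 108, 115, 122, 122, 122, 117, 113, 110] G [183, 186, 188, 181, 172, 163, 155, 172, 189, 205, 220, 222, 224, 223, 222, 206, 191, 169, 149, 158, 169, 176, 182, 176, 172, 161]
  centroid 320.9
19.975 [495.8 -55.9  48.4] [-3.9 -0.2 15.8] [3.14  0.    1.459]
```

```bash
python3 -c "
from workcell import manip
print(manip.job_done())"
```

```text
the job is handed in; nothing more can be done
None
```

I handed in the job at about 20 s, and no verdict came back. The level is threaded flat on the peg and released, and the knob is still gripped and pressed with about 16 N. The bubble reads within about 1 mm of the rings' centre in the side camera.

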